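# Close and pin a leaf drill jig

## Robot

A 6-joint arm with a two-finger parallel gripper is mounted at the origin on a cart in front of the work surface, level with it; the furniture and walls round the work are solid. World frame = base frame: x ahead of the robot, y to its left, z up, the work surface at z = 0. Lengths are in mm, angles in rad, forces in N, time in s.
With the tool pointing down it reaches from about 350 to 850 mm from the base axis. Payload 8.1 kg.
Tool frame: the origin (TCP) lies between the finger pads; the fingertips stand 22 mm ahead of it and the grasp point (between the pads) lies 3 mm ahead of it; z points along the fingers, y is the direction in which the jaws open and shut (so a half turn about z gives the same grasp; the last joint's range is limited). The gripper opens to 93 mm and grips with 3 to 60 N. Pads are 15 mm wide; open, the fingers measure 128 mm over their backs; the gripper's body (75 mm by 188 mm) begins 65 mm behind the grasp point.
Start: joints at [1.138, 0.13, 1.488, -0, 1.523, -0.085], TCP at [204.477, 564.087, 240.635] pointing down, gripper open.
Joint ranges: [-2.96, 2.96], [-0.89, 2.26], [0.02, 2.5], [-1.34, 4.48], [0, 2.73], [-2.66, 2.66]. Speed limits (rad/s): [2.39, 2.39, 2.79, 3.14, 3.14, 3.14].

## Interface

Orientations are given as a rotation vector (axis times angle).
In Python, from station import get_obs, camera, camera_info, job_done, masks_of gives the robot as it stands.
- The arm moves only by the shell command python3 -m crank 'ROWS' [FORCE]. ROWS is JSON, a list of rows, each an object of numbers: "wx", "wy", "wz": the turn, a rotation vector about the tool's x, y, z in rad; "x", "y", "z": the shift along the tool's x, y, z in mm; "jaw": the opening, from 0 (shut) to 1 (fully open). A call has 1 to 10 rows; each row shifts and turns the commanded pose from where the row before left it, along the tool's axes as they then stand; what a row does not reach is not made up. A row lasts 1/10 s, in which the tool goes at most 50 mm and 8.59 degrees, less where a joint would pass 70% of its speed; a pose out of reach is approached as far as the arm can. A call with a gripper value outside its range is refused whole. The fingers move at their own pace and stop on an object; FORCE is the grip in N (left out, the last holds). Time passes only in rows, so rows that do not move let the fingers close. It gives the time, the measured TCP pose, the force and the opening at its end, in the units of the state.
- get_obs(): the state, without advancing time (a new reading comes with each control period).
- camera(name): name is "side" or "top"; returns the picture (420x560x3 uint8, red, green, blue); there is no depth.
- camera_info(name): a dict with "fov_y" (degrees; the focal length in pixels is half the picture's height over the tangent of half this angle, whatever the lens; pixels are square), "cx", "cy" (the principal point, pixels), "R" (3x3) and "t" (3): a world point X has camera coordinates R X + t. Camera axes: x right, y down, z forward; pixel columns grow to the right and rows downward; lengths in mm; the calibration is good to about 2 mm. A picture is of the moment at which its call begins. camera_info takes no time and is no camera call.
- job_done(): hands the job in, once; it reports no verdict.
Trained networks look in the newest picture that a camera, given by its name, has taken for a name from the list of things; names that differ only in an ending like _2 or _b are one class to them, and where a whole thing is asked for, a point or a joint stands for the part that bears it (a point fixed in the world has none). Each returns a list of dicts, best first, with "confidence" (0 to 1); they miss things now and then, are a little off and sometimes report something else, mostly with a low value. They report only what shows in the picture. A call takes as long as a camera call. They do not tell look-alikes from the thing itself.
- masks_of(camera, target): "region" (420x560 bool, what is visible of it) and "bbox" ([left, top, width, height] in pixels, round what is visible of it).
The state is a dict: "clock": time; "q": joint angles; "qvel": joint speeds; "joint_torque": joint torques, N m; "eef_pos": TCP position; "eef_rot": TCP orientation; "contact_force": force on the tool from outside, world axes, zero at the start; "wrist_torque": the same for the moment, N m; "gripper_width": opening from 0.0 (shut) to 1.0 (fully open).
Only numpy, scipy, OpenCV 4.12 (cv2) and the standard library are available. Lean on these libraries where they do the work, as an engineer would, in place of code of your own. Each camera call takes 0.05 s, during which the arm holds its last target. There are 200 camera calls.

## Task

Get the plywood plate ready for drilling: slide it along its nest in the drill jig until it is hard against the end stop, then swing the leaf down over it. Lock the leaf with the longer, slimmer T-handled pin: push it from the left through the first lug, the leaf's eye and the second lug until its crossbar meets the lug. Leave the other things on the bench where they are.

Things in the scene. Friction and masses are not known exactly. Their poses are not given: they have to be found in the camera images.
- jig: Leaf drill jig, fixed to the bench. Plywood base 12 mm thick, x = -90 to 78, y = -66 to 66 mm. Origin on the bench top under the middle of the nest; x from the lugs at its front to the hinge at its back, y to its left, z up. Two guide rails along y, 6 mm high, at x = +-33 to +-41 mm, y = -46 to 58 mm, hold the plate at x = 0 with 1.5 mm play each side.
- end_stop (a point): Middle of the face of the steel end stop at the left of the nest (jig y = 52.8 mm, x = 0, 16.5 mm above the bench; stop 44 mm wide, top at 19.5 mm). A plate pushed home against it has its centre at jig x = 0, y = 0.
- thumb_notch (a point): Thumb notch in the base's right-hand edge, where the plate's end can be pushed: open down to the bench, jig x = -24 to 24 mm, y = -66 to -46 mm. This point: its middle, level with the base's top.
- bore_mouth (a point): Mouth of the 13.2 mm lug bore, on the outer face of the thick left lug: jig (-70, 39, 42) mm. The pin goes in here, towards the jig's -y, level. The bore runs through two steel lugs 30 mm wide in x and 57 mm high: left lug y = 13 to 39 mm, right lug y = -25 to -13 mm; the eye of the leaf comes down between them.
- leaf_hinge (a point): Middle of the leaf's hinge axis, which runs along the jig's y: jig (58, 0, 31) mm. Hinge posts 42 mm high stand at y = +-58 mm.
- leaf (a joint): Angle of the aluminium leaf: 0 = fully down over the plate, 1.57 = upright. Starts leaning back at 1.58 to 1.70 (stop 1.75). 0.28 kg. Hinge friction (0.05 N m) holds it near upright; tipped forward below about 1.25 it falls shut by itself, damped, in 1 to 2 s. Over the plate it rests on its spring plunger (2.5 N/mm) at about 0.02 to 0.035, not quite down; the pin's taper draws it the rest.
- leaf_eye (a point): Centre of the eye at the leaf's end: block 26 x 26 mm, 21 mm wide in y, 13.2 mm bore along y, 128 mm from the hinge and 11 mm above the leaf's middle plane, so its upper (back) face stands 24 mm off that plane. Leaf plate 8 mm thick, 100 mm wide, to 88 mm from the hinge, then a 21 mm neck. On its plunger the eye is 3 to 4 mm too high for the lug bore.
- work_plate: Plywood plate 62 (x) x 105 (y) x 9 mm, a hole near each corner, about 0.06 kg; origin at the centre of its underside. Lies on the jig base between the rails (top 21 mm above the bench), axes along the jig's, but 20 to 42 mm too far to the jig's right, so its right-hand end stands out over the thumb notch.
- lock_pin: Steel T-pin, the longer, slimmer of two, lying flat, oiled (axis 6 mm above the bench), 0.13 kg. Origin on the shaft axis in the middle of the crossbar; x along the shaft to the nose, y along the crossbar. Shaft 12 mm thick, 96 mm long from the origin, the last 24 mm tapering to 3 mm. Crossbar 12 mm thick, 66 mm long: the stop. Home: origin at jig y = 45 mm, nose 26 mm beyond the right lug.
- pin_tip (a point): Nose of the lock pin, on its axis, 96 mm from its origin.
- stub_pin: Fat short T-pin of another jig, shaft 18 mm thick, 58 mm long with a blunt end, crossbar 18 mm thick, 66 mm long, lying flat; does not fit; bystander. Origin and axes like the lock pin's.
- hex_keys: folding hex key set lying flat, 28 x 100 x 16 mm; bystander, origin at the centre of its underside, its length along its own y
- glue_bottle: white glue bottle standing upright, 41 mm wide, 129 mm tall; bystander, origin at the centre of its underside, its length along its own y
- screwdriver_red: screwdriver lying flat, 150 mm long, 22 mm high; bystander, origin at the centre of its underside, its length along its own y
- gauge_block: ground steel set-up block, 25 x 75 x 25 mm; bystander, origin at the centre of its underside, its length along its own y
- loupe: black loupe standing, 40 mm wide, 34 mm tall; bystander, origin at the centre of its underside, its length along its own y
- caliper: digital caliper lying flat, 63 x 215 x 12 mm; bystander, origin at the centre of its underside, its length along its own y
Mind the look-alikes: they are no part of the job. Leave any black or pink look-alike of the work_plate alone. What is shaped like the lock_pin but yellow is not meant.

How it is judged:
By the outcome, as a careful person would: the job done as asked, in the order asked, and still so for the second after the job is handed in, with the robot touching nothing.
It also fails if it takes over 72 s, if anything falls off the work surface, if the arm or the gripper's body presses on something with over 40 N, if the wrist force passes 120 N, or if a joint passes its speed limit or range.

## Working session

There is one attempt and no reset: what is moved stays moved. The work goes in short steps, Python scripts to look and compute and a shell command to move; the robot and the scene stay as the last step left them, time stands still between calls to the robot, and variables do not carry over. Pictures are saved under pics/ and viewed, about 8 in all and at most 12, crops included, and the job is handed in when it is done.

```bash
mkdir -p pics; python3 - <<'E'
from station import *
import cv2,numpy as np
o=get_obs();print({k:np.round(v,3).tolist() for k,v in o.items()})
for c in("side","top"):
    im=camera(c);cv2.imwrite(f"pics/{c}0.png",im[:,:,::-1]);i=camera_info(c);print(c,i)
    for n in("jig","work_plate","lock_pin","stub_pin","leaf"):
        for m in masks_of(c,n):print(n,round(m["confidence"],2),m["bbox"])
print(get_obs()["clock"])
E
```

```text
{'clock': 0.0, 'q': [1.138, 0.131, 1.489, 0.0, 1.523, -0.085], 'qvel': [0.001, -0.001, 0.001, 0.0, -0.001, 0.001], 'joint_torque': [0.0, -55.985, -49.176, 0.077, 0.035, -0.0], 'eef_pos': [204.264, 563.612, 239.604], 'eef_rot': [-0.544, -3.094, 0.003], 'contact_force': [-0.653, 0.655, -0.785], 'wrist_torque': [-0.018, -0.04, 0.033], 'gripper_width': 1.002}
side {'fov_y': 46.83230314978569, 'cx': 272.46625007638556, 'cy': 215.0834223275381, 'R': array([[ 0.94076853, -0.33835535, -0.02168478],
       [-0.14727619, -0.3502055 , -0.92502207],
       [ 0.30539204,  0.87342531, -0.379294  ]]), 't': array([-502.8676168 ,  130.1622322 , 1715.66939972])}
jig 0.79 [245.9, 182.5, 50.7, 51.1]
work_plate 0.78 [263.8, 221.4, 18.2, 13.9]
work_plate 0.72 [282.4, 288.8, 36.3, 24.1]
work_plate 0.54 [240.8, 250.2, 30.5, 16.8]
work_plate 0.52 [283.8, 182.3, 12.3, 39.1]
lock_pin 0.62 [241.7, 196.4, 12.9, 8.9]
lock_pin 0.48 [209.8, 194.4, 11.4, 5.5]
lock_pin 0.3 [251.7, 185.7, 43.6, 47.6]
stub_pin 0.74 [276.5, 262.0, 19.3, 12.0]
leaf 0.74 [283.2, 184.5, 17.0, 41.9]
top {'fov_y': 55.108581960291986, 'cx': 285.6334216500962, 'cy': 211.4517519241093, 'R': array([[ 0.0221451 , -0.99969266, -0.01114367],
       [-0.998861  , -0.02165271, -0.04251901],
       [ 0.04226465,  0.01207257, -0.99903351]]), 't': array([ -36.9447316 ,  505.82939394, 1216.00746217])}
jig 0.57 [240.6, 161.0, 55.7, 71.4]
work_plate 0.93 [266.1, 192.4, 38.0, 24.4]
work_plate 0.84 [430.1, 226.9, 36.6, 19.5]
work_plate 0.57 [323.0, 231.7, 36.7, 30.3]
lock_pin 0.66 [157.3, 193.6, 26.0, 21.1]
lock_pin 0.64 [127.8, 229.2, 27.1, 29.0]
stub_pin 0.63 [374.3, 216.8, 18.6, 22.5]
stub_pin 0.6 [239.5, 161.1, 56.0, 71.8]
stub_pin 0.35 [255.5, 160.4, 36.5, 28.6]
leaf 0.75 [254.4, 159.4, 39.0, 26.9]
leaf 0.2 [153.6, 187.8, 34.6, 28.7]
0.6
```

```bash
python3 - <<'E'
import cv2
t=cv2.imread("pics/top0.png")[130:290,100:320];s=cv2.imread("pics/side0.png")[150:330,180:340]
cv2.imwrite("pics/t0c.png",cv2.resize(t,None,fx=3.6,fy=3.6,interpolation=cv2.INTER_CUBIC))
cv2.imwrite("pics/s0c.png",cv2.resize(s,None,fx=3.3,fy=3.3,interpolation=cv2.INTER_CUBIC))
E
```

```text
(no output)
```

View pics/t0c.png

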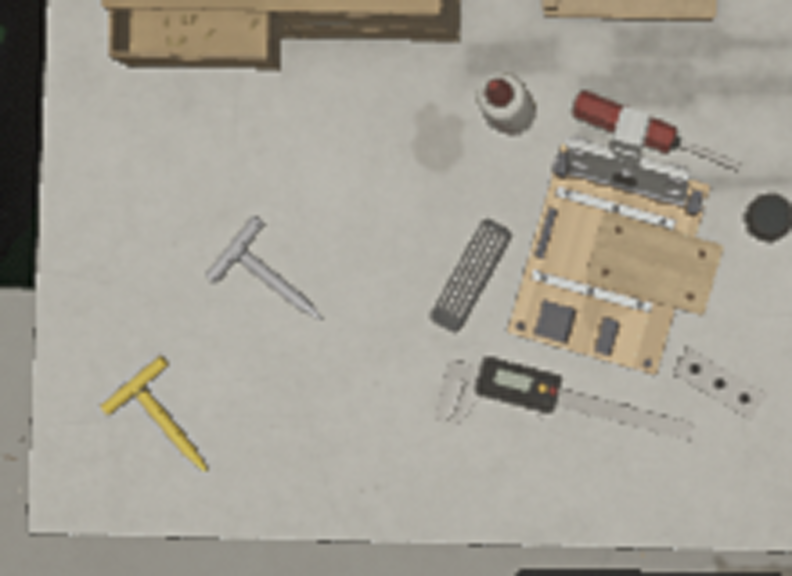

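View pics/s0c.png

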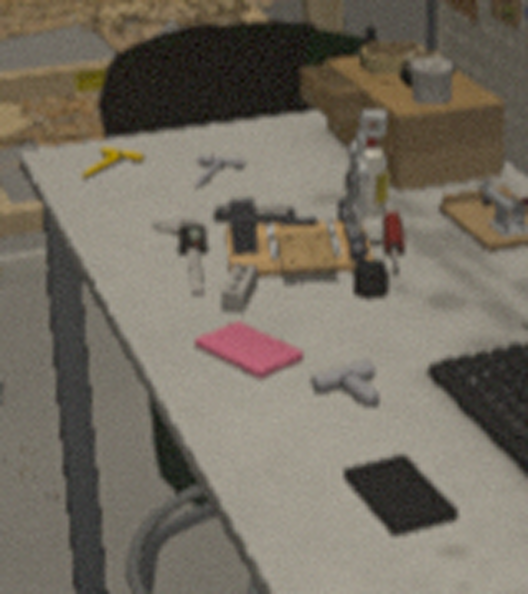

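View pics/top0.png

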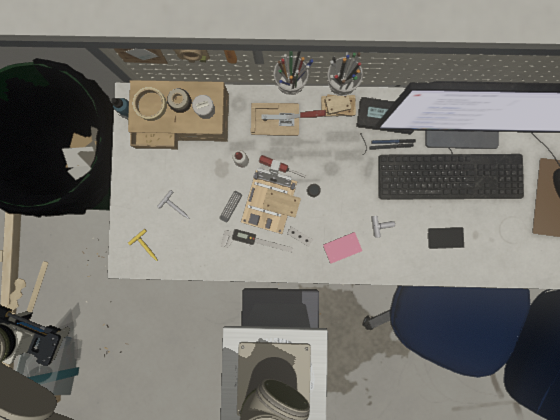

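```bash
python3 - <<'E'
import cv2,numpy as np
t=cv2.imread("pics/top0.png");s=cv2.imread("pics/side0.png")
f=lambda im,u,v,w,h,k:cv2.resize(im[v:v+h,u:u+w],(w*k,h*k),interpolation=cv2.INTER_CUBIC)
C=np.zeros((560,790,3),np.uint8)
C[:560,:490]=f(t,236,160,70,80,7);C[:280,490:770]=f(t,152,186,40,40,7)
C[280:560,490:790]=f(s,242,180,60,56,5)
cv2.imwrite("pics/comp.png",C)
E
```

```text
(no output)
```

View pics/comp.png

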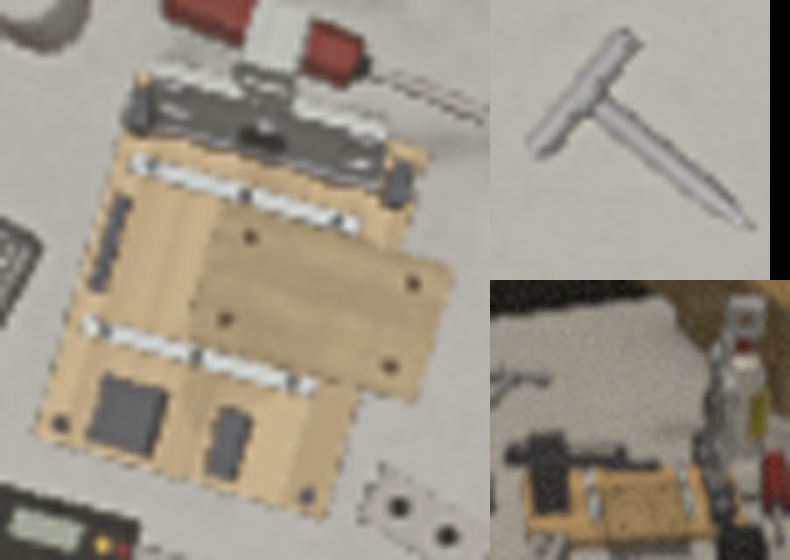

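```bash
cat >h.py <<'E'
import numpy as np
from station import *
from scipy.optimize import least_squares
def proj(c,X):
    i=camera_info(c);f=210/np.tan(np.radians(i["fov_y"]/2));p=np.atleast_2d(X)@i["R"].T+i["t"]
    return p[:,:2]/p[:,2:]*f+[i["cx"],i["cy"]]
def ray(c,uv,z):
    i=camera_info(c);f=210/np.tan(np.radians(i["fov_y"]/2))
    d=i["R"].T@[(uv[0]-i["cx"])/f,(uv[1]-i["cy"])/f,1];C=-i["R"].T@i["t"];return C+d*(z-C[2])/d[2]
def T(P,p):
    P=np.atleast_2d(P);c,s=np.cos(p[2]),np.sin(p[2]);return P@np.array([[c,s,0],[-s,c,0],[0,0,1]])+[p[0],p[1],0]
ct=lambda u,v:[236+(u+.5)/7-.5,160+(v+.5)/7-.5]
cp=lambda u,v:[152+(u-490+.5)/7-.5,186+(v+.5)/7-.5]
cs=lambda u,v:[242+(u-490+.5)/5-.5,180+(v-280+.5)/5-.5]
def fit(K,U,p0):
    r=least_squares(lambda p:(proj("top",T(K,p))-U).ravel(),p0,loss="soft_l1",x_scale=[1,1,.01]);return r.x,(proj("top",T(K,r.x))-U).round(1)
E
python3 - <<'E'
from h import *
L=[(-90,66,12,38,437),(-90,-66,12,327,516),(78,-66,12,428,150),(-55,39,57,105,378),(-55,13,57,166,388),(-85,13,57,155,458),(-85,39,57,87,437),
(41,58,18,136,152),(33,58,18,131,172),(41,-46,18,360,213),(-33,58,18,88,314),(-41,58,18,83,334),(-41,-46,18,312,396),(-33,-46,18,317,378),(-55,-13,57,222,404),(-55,-25,57,250,412),(-85,-25,57,236,478)]
K=np.array([l[:3] for l in L],float);U=np.array([ct(*l[3:]) for l in L])
p,r=fit(K,U,[500,50,-.3]);print("jig",p,r.tolist())
# side check: base front-right corner, left lug top etc
print("side proj",[( (proj("side",T([q],p))[0]-[242,180])*5+[490,280]).round().tolist() for q in [(-90,-66,12),(-85,39,57),(-85,13,57),(-55,13,57),(-85,-25,57),(-55,-25,57),(33,-46,18),(-41,-46,18)]])
W=[(31,-52.5,21,453,268),(-31,-52.5,21,415,400),(31,52.5,21,220,200),(-31,52.5,21,190,338)]
pw,r=fit(np.array([l[:3] for l in W],float),np.array([ct(*l[3:]) for l in W]),p);print("plate",pw,r.tolist())
c,s=np.cos(p[2]),np.sin(p[2]);d=pw[:2]-p[:2];print("plate in jig",[c*d[0]+s*d[1],-s*d[0]+c*d[1]])
Q=[(96,0,6,755,230),(0,33,6,632,35),(0,-33,6,535,152),(6,6,6,605,95),(6,-6,6,590,112)]
pp,r=fit(np.array([l[:3] for l in Q],float),np.array([cp(*l[3:]) for l in Q]),[550,300,-2.4]);print("pin",pp,r.tolist())
pp2=[ray("top",cp(a,b),6).round(1).tolist() for a,b in [(755,230),(632,35),(535,152)]];print(pp2)
print("jig pts",{n:T([q],p)[0].round(1).tolist() for n,q in dict(bore=(-70,39,42),notch=(0,-56,12),stop=(0,52.8,16),hinge=(58,0,31),plateR=(0,-84,16)).items()})
print(proj("side",T([(0,0,6),(96,0,6),(0,33,6),(0,-33,6)],pp)).round(1).tolist())
E
```

```text
jig [ 5.42463759e+02  2.44768796e+01 -2.46103988e-01] [[-0.4, 0.0], [0.1, 0.3], [0.3, -0.6], [0.2, -0.9], [0.0, 0.1], [-1.1, -0.1], [0.1, 0.6], [-0.5, -0.1], [-0.5, -0.5], [0.5, 0.2], [-0.2, 0.2], [-0.2, -0.2], [0.2, 0.0], [0.2, 0.1], [0.6, 0.1], [0.5, 0.1], [-0.2, 0.5]]
side proj [[531.0, 536.0], [527.0, 429.0], [529.0, 441.0], [568.0, 439.0], [532.0, 460.0], [571.0, 457.0], [690.0, 508.0], [593.0, 514.0]]
plate [ 5.32499888e+02 -1.17546742e+01 -2.48086052e-01] [[0.3, -0.5], [0.3, 0.4], [0.2, 0.0], [-1.1, 0.0]]
plate in jig [np.float64(-0.8366576988809253), np.float64(-37.56732936369213)]
pin [536.94239204 345.10490135  -2.22182554] [[-0.1, 0.0], [0.1, 0.1], [0.4, 0.1], [-0.1, -0.4], [-0.4, 0.2]]
[[478.9, 268.5, 6.0], [563.4, 325.5, 6.0], [511.0, 366.4, 6.0]]
jig pts {'bore': [484.1, 79.4, 42.0], 'notch': [528.8, -29.8, 12.0], 'stop': [555.3, 75.7, 16.0], 'hinge': [598.7, 10.3, 31.0], 'plateR': [522.0, -57.0, 16.0]}
[[247.0, 198.3], [239.2, 205.8], [253.9, 198.9], [240.1, 197.7]]
```

Things that could be taken for the lock pin, in the top image: the silver T-pin at (173,200), the yellow one at (144,243) and the fat stub pin at (383,227). The crop shows the silver one is long, slim and tapered, so I choose it. For the plate, the plywood one in the jig at (285,204) is the right one. The pink one at (341,246) and the black one at (447,237) are look-alikes.

```bash
cat >w.py <<'E'
from h import *
from scipy.spatial.transform import Rotation as R
def where():
    o=get_obs();M=R.from_rotvec(o["eef_rot"]).as_matrix();p=[542.46,24.48,-.2461]
    c,s=np.cos(p[2]),np.sin(p[2]);d=o["eef_pos"]-np.array([p[0],p[1],0])
    print("t",round(o["clock"],2),"jig",np.round([c*d[0]+s*d[1],-s*d[0]+c*d[1],d[2]],1),"tooly yaw in jig",round(np.arctan2(M[1,1],M[0,1])-p[2],4),"z",M[:,2].round(3),"F",o["contact_force"].round(1),"w",round(o["gripper_width"],3))
if __name__=="__main__":where()
E
python3 -m crank '[{"wz":-0.105,"jaw":0},{"x":-28.5,"y":-35.3},{"x":-28.5,"y":-35.3},{"x":-28.5,"y":-35.3},{"x":-28.5,"y":-35.3},{"x":-28.5,"y":-35.3},{"x":-28.5,"y":-35.3},{"x":-28.5,"y":-35.3},{"x":-28.5,"y":-35.3},{"x":-28.5,"y":-35.3}]' 40
python3 -m crank '[{"x":-28.5,"y":-35.3},{"x":-28.5,"y":-35.3},{"x":-28.5,"y":-35.3},{"x":-28.5,"y":-35.3},{"x":-28.5,"y":-35.3},{"x":-28.5,"y":-35.3},{"x":-28.5,"y":-35.3},{},{}]'
python3 w.py
```

```text
t 0.6 jig [-459.3  441.   240.7] tooly yaw in jig 1.4691 z [ 0.  0. -1.] F [-0.2  0.3 -0. ] w 0.997$[0]: bad value
$[0]: bad value
```

```bash
python3 -m crank '[{"x":0.0,"y":0.0,"z":0.0,"wx":0.0,"wy":0.0,"wz":-0.105,"jaw":0.0}]' 40; python3 -m crank --help | head -30
```

```text
clock: 0.7
eef_pos: [204.5, 564.1, 240.7]
eef_rot: [0.38, 3.119, 0.0]
contact_force: [-1.0, 0.7, -0.1]
gripper_width: 0.953invalid input: not JSON, or not a number
```

```bash

python3 -m crank '[{"x":-28.5,"y":-35.3,"z":0,"wx":0,"wy":0,"wz":0,"jaw":0},{"x":-28.5,"y":-35.3,"z":0,"wx":0,"wy":0,"wz":0,"jaw":0},{"x":-28.5,"y":-35.3,"z":0,"wx":0,"wy":0,"wz":0,"jaw":0},{"x":-28.5,"y":-35.3,"z":0,"wx":0,"wy":0,"wz":0,"jaw":0},{"x":-28.5,"y":-35.3,"z":0,"wx":0,"wy":0,"wz":0,"jaw":0},{"x":-28.5,"y":-35.3,"z":0,"wx":0,"wy":0,"wz":0,"jaw":0},{"x":-28.5,"y":-35.3,"z":0,"wx":0,"wy":0,"wz":0,"jaw":0},{"x":-28.5,"y":-35.3,"z":0,"wx":0,"wy":0,"wz":0,"jaw":0}]' >/dev/null
python3 -m crank '[{"x":-28.5,"y":-35.3,"z":0,"wx":0,"wy":0,"wz":0,"jaw":0},{"x":-28.5,"y":-35.3,"z":0,"wx":0,"wy":0,"wz":0,"jaw":0},{"x":-28.5,"y":-35.3,"z":0,"wx":0,"wy":0,"wz":0,"jaw":0},{"x":-28.5,"y":-35.3,"z":0,"wx":0,"wy":0,"wz":0,"jaw":0},{"x":-28.5,"y":-35.3,"z":0,"wx":0,"wy":0,"wz":0,"jaw":0},{"x":-28.5,"y":-35.3,"z":0,"wx":0,"wy":0,"wz":0,"jaw":0},{"x":-28.5,"y":-35.3,"z":0,"wx":0,"wy":0,"wz":0,"jaw":0},{"x":-28.5,"y":-35.3,"z":0,"wx":0,"wy":0,"wz":0,"jaw":0},{"x":0,"y":0,"z":0,"wx":0,"wy":0,"wz":0,"jaw":0}]'
python3 w.py
```

```text
clock: 2.4
eef_pos: [512.3, -98.4, 240.2]
eef_rot: [-0.387, -3.118, 0.002]
contact_force: [-1.7, 0.1, -0.1]
gripper_width: 0.007
t 2.4 jig [   0.7 -126.5  240.2] tooly yaw in jig 1.5696 z [-0.    -0.001 -1.   ] F [-1.7  0.1 -0.1] w 0.007
```

```bash

python3 -m crank '[{"x":3,"y":0,"z":42,"wx":0,"wy":0,"wz":0,"jaw":0},{"x":0,"y":0,"z":42,"wx":0,"wy":0,"wz":0,"jaw":0},{"x":0,"y":0,"z":42,"wx":0,"wy":0,"wz":0,"jaw":0},{"x":0,"y":0,"z":42,"wx":0,"wy":0,"wz":0,"jaw":0},{"x":0,"y":0,"z":42,"wx":0,"wy":0,"wz":0,"jaw":0},{"x":0,"y":0,"z":0,"wx":0,"wy":0,"wz":0,"jaw":0},{"x":0,"y":10,"z":0,"wx":0,"wy":0,"wz":0,"jaw":0},{"x":0,"y":10,"z":0,"wx":0,"wy":0,"wz":0,"jaw":0},{"x":0,"y":6,"z":0,"wx":0,"wy":0,"wz":0,"jaw":0},{"x":0,"y":0,"z":0,"wx":0,"wy":0,"wz":0,"jaw":0}]'
python3 w.py
```

```text
clock: 3.4
eef_pos: [516.3, -66.9, 32.7]
eef_rot: [0.378, 3.116, -0.0]
contact_force: [0.1, 0.6, 0.1]
gripper_width: 0.005
t 3.4 jig [ -3.1 -95.   32.7] tooly yaw in jig 1.5756 z [ 0.003 -0.001 -1.   ] F [0.1 0.6 0.1] w 0.005
```

```bash

python3 -m crank '[{"x":0,"y":4,"z":0,"wx":0,"wy":0,"wz":0,"jaw":0},{"x":0,"y":4,"z":0,"wx":0,"wy":0,"wz":0,"jaw":0},{"x":0,"y":4,"z":0,"wx":0,"wy":0,"wz":0,"jaw":0},{"x":0,"y":4,"z":0,"wx":0,"wy":0,"wz":0,"jaw":0},{"x":0,"y":2,"z":0,"wx":0,"wy":0,"wz":0,"jaw":0},{"x":0,"y":1,"z":0,"wx":0,"wy":0,"wz":0,"jaw":0},{"x":0,"y":0,"z":0,"wx":0,"wy":0,"wz":0,"jaw":0}]'
python3 w.py
python3 -m crank '[{"x":0,"y":1,"z":0,"wx":0,"wy":0,"wz":0,"jaw":0},{"x":0,"y":1,"z":0,"wx":0,"wy":0,"wz":0,"jaw":0},{"x":0,"y":0,"z":0,"wx":0,"wy":0,"wz":0,"jaw":0}]'
```

```text
clock: 4.1
eef_pos: [519.2, -49.3, 30.5]
eef_rot: [-0.38, -3.118, -0.0]
contact_force: [-0.4, 0.2, 0.4]
gripper_width: 0.002
t 4.1 jig [ -4.6 -77.2  30.5] tooly yaw in jig 1.5742 z [-0.  0. -1.] F [-0.4  0.2  0.4] w 0.002
clock: 4.4
eef_pos: [519.7, -47.4, 30.6]
eef_rot: [-0.38, -3.118, -0.0]
contact_force: [-0.3, 0.6, 0.2]
gripper_width: 0.005
```

```bash

python3 -m crank '[{"x":0,"y":1,"z":0,"wx":0,"wy":0,"wz":0,"jaw":0},{"x":0,"y":1,"z":0,"wx":0,"wy":0,"wz":0,"jaw":0},{"x":0,"y":1,"z":0,"wx":0,"wy":0,"wz":0,"jaw":0},{"x":0,"y":0,"z":0,"wx":0,"wy":0,"wz":0,"jaw":0}]'
python3 w.py
python3 -m crank '[{"x":0,"y":1,"z":0,"wx":0,"wy":0,"wz":0,"jaw":0},{"x":0,"y":1,"z":0,"wx":0,"wy":0,"wz":0,"jaw":0},{"x":0,"y":0,"z":0,"wx":0,"wy":0,"wz":0,"jaw":0}]'; python3 w.py
```

```text
clock: 4.8
eef_pos: [520.5, -44.4, 30.7]
eef_rot: [0.38, 3.118, 0.0]
contact_force: [0.2, 0.4, -0.1]
gripper_width: 0.007
t 4.8 jig [ -4.6 -72.1  30.7] tooly yaw in jig 1.5742 z [ 0.  0. -1.] F [ 0.2  0.4 -0.1] w 0.007
clock: 5.1
eef_pos: [520.9, -42.5, 30.6]
eef_rot: [-0.38, -3.118, -0.0]
contact_force: [-0.7, 0.5, -0.9]
gripper_width: 0.006
t 5.1 jig [ -4.6 -70.2  30.6] tooly yaw in jig 1.5742 z [-0.  0. -1.] F [-0.7  0.5 -0.9] w 0.006
```

```bash

python3 -m crank '[{"x":0,"y":1,"z":0,"wx":0,"wy":0,"wz":0,"jaw":0},{"x":0,"y":0,"z":0,"wx":0,"wy":0,"wz":0,"jaw":0}]';python3 -m crank '[{"x":0,"y":1,"z":0,"wx":0,"wy":0,"wz":0,"jaw":0},{"x":0,"y":0,"z":0,"wx":0,"wy":0,"wz":0,"jaw":0}]'; 
python3 - <<'E'
import w,cv2,numpy as np
from station import *
w.where()
t=camera("top")[:,:,::-1];s=camera("side")[:,:,::-1]
f=lambda im,u,v,w,h,k:cv2.resize(im[v:v+h,u:u+w],(w*k,h*k),interpolation=cv2.INTER_CUBIC)
C=np.zeros((560,790,3),np.uint8)
C[:560,:490]=f(t,236,160,70,80,7)
C[280:560,490:790]=f(s,242,180,60,56,5)
cv2.imwrite("pics/c2.png",C)
E
```

```text
clock: 5.3
eef_pos: [521.2, -41.5, 30.7]
eef_rot: [0.38, 3.118, 0.0]
contact_force: [-1.3, 0.5, 0.0]
gripper_width: 0.006
clock: 5.5
eef_pos: [521.4, -40.5, 30.6]
eef_rot: [-0.38, -3.118, -0.0]
contact_force: [-0.5, 0.4, 0.7]
gripper_width: 0.007
t 5.5 jig [ -4.6 -68.2  30.6] tooly yaw in jig 1.5742 z [-0.  0. -1.] F [-0.5  0.4  0.7] w 0.007
```

View pics/c2.png

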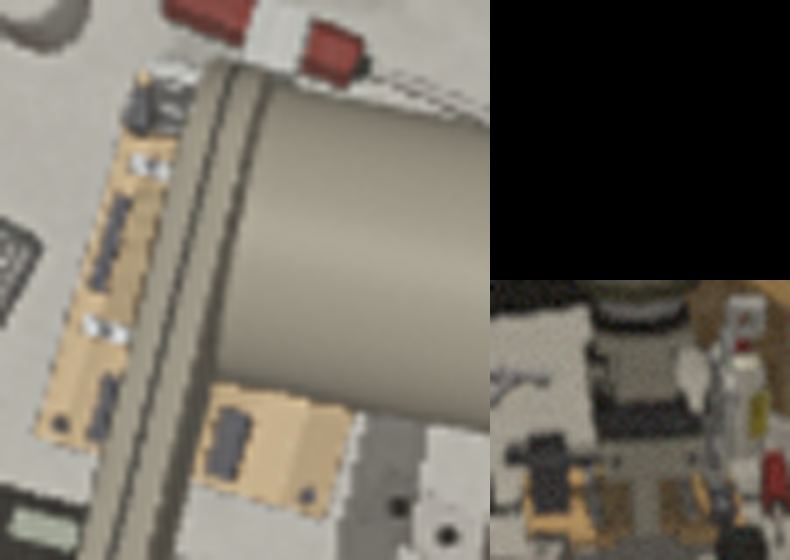

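The arm hides most of the plate. Its left end is visible around (135,240) in the crop, within about 2 mm of the stop at (112,240). I'll keep pushing in small steps until the force rises.

```bash

python3 -m crank '[{"x":0,"y":0.8,"z":0,"wx":0,"wy":0,"wz":0,"jaw":0},{"x":0,"y":0,"z":0,"wx":0,"wy":0,"wz":0,"jaw":0}]' | grep -E "pos|force"
python3 -m crank '[{"x":0,"y":0.8,"z":0,"wx":0,"wy":0,"wz":0,"jaw":0},{"x":0,"y":0,"z":0,"wx":0,"wy":0,"wz":0,"jaw":0}]' | grep -E "pos|force"
python3 -m crank '[{"x":0,"y":0.8,"z":0,"wx":0,"wy":0,"wz":0,"jaw":0},{"x":0,"y":0,"z":0,"wx":0,"wy":0,"wz":0,"jaw":0}]' | grep -E "pos|force"
```

```text
eef_pos: [521.6, -39.8, 30.6]
contact_force: [0.7, -0.7, -0.7]
eef_pos: [521.8, -39.0, 30.6]
contact_force: [0.8, -0.1, -0.4]
eef_pos: [521.8, -38.8, 30.6]
contact_force: [-1.5, -3.5, 1.7]
```

```bash

python3 -m crank '[{"x":0,"y":0.5,"z":0,"wx":0,"wy":0,"wz":0,"jaw":0},{"x":0,"y":0,"z":0,"wx":0,"wy":0,"wz":0,"jaw":0}]' | grep -E "pos|force"
python3 -m crank '[{"x":0,"y":0.4,"z":0,"wx":0,"wy":0,"wz":0,"jaw":0},{"x":0,"y":0,"z":0,"wx":0,"wy":0,"wz":0,"jaw":0}]' | grep -E "pos|force"; python3 w.py
```

```text
eef_pos: [521.8, -38.6, 30.6]
contact_force: [-2.6, -6.0, 1.9]
eef_pos: [521.8, -38.6, 30.6]
contact_force: [-3.9, -8.4, 1.6]
t 6.6 jig [ -4.7 -66.2  30.6] tooly yaw in jig 1.574 z [-0.001 -0.002 -1.   ] F [-3.9 -8.4  1.6] w 0.007
```

```bash

python3 -m crank '[{"x":0,"y":-8,"z":0,"wx":0,"wy":0,"wz":0,"jaw":0},{"x":0,"y":0,"z":-45,"wx":0,"wy":0,"wz":0,"jaw":0},{"x":0,"y":0,"z":-45,"wx":0,"wy":0,"wz":0,"jaw":0},{"x":0,"y":-10,"z":-45,"wx":0,"wy":0,"wz":0,"jaw":0},{"x":0,"y":-30,"z":-38,"wx":0,"wy":0,"wz":0,"jaw":0},{"x":0,"y":-40,"z":-20,"wx":0,"wy":0,"wz":0,"jaw":0},{"x":0,"y":-45,"z":0,"wx":0,"wy":0,"wz":0,"jaw":0},{"x":0,"y":-45,"z":0,"wx":0,"wy":0,"wz":0,"jaw":0},{"x":0,"y":-45,"z":0,"wx":0,"wy":0,"wz":0,"jaw":0},{"x":0,"y":-35,"z":0,"wx":0,"wy":0,"wz":0,"jaw":0}]'
python3 - <<'E'
import w,cv2,numpy as np
from station import *
w.where()
t=camera("top")[:,:,::-1];s=camera("side")[:,:,::-1]
f=lambda im,u,v,w,h,k:cv2.resize(im[v:v+h,u:u+w],(w*k,h*k),interpolation=cv2.INTER_CUBIC)
C=np.zeros((560,790,3),np.uint8)
C[:560,:490]=f(t,236,160,70,80,7)
C[280:560,490:790]=f(s,242,180,60,56,5)
cv2.imwrite("pics/c3.png",C)
E
```

```text
clock: 7.6
eef_pos: [459.3, -290.2, 223.8]
eef_rot: [0.381, 3.117, -0.0]
contact_force: [1.1, 0.5, -0.7]
gripper_width: 0.006
t 7.6 jig [  -4.  -325.4  223.8] tooly yaw in jig 1.5734 z [ 0.001 -0.    -1.   ] F [ 1.1  0.5 -0.7] w 0.006
```

View pics/c3.png

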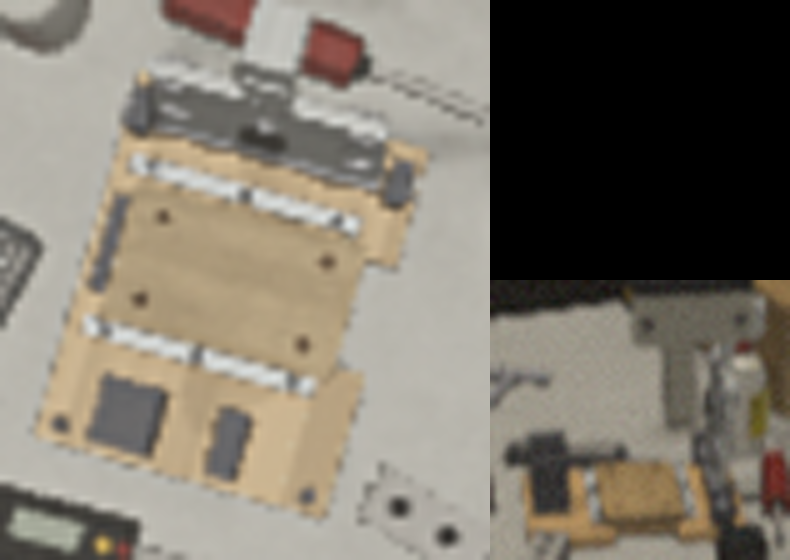

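The picture shows the plate home: its left edge at (131,245) lies along the stop and its right end is inside the notch. The leaf comes next.

```bash

python3 -m crank '[{"x":-16.2,"y":40.6,"z":0,"wx":0,"wy":0,"wz":0,"jaw":0},{"x":-16.2,"y":40.6,"z":0,"wx":0,"wy":0,"wz":0,"jaw":0},{"x":-16.2,"y":40.6,"z":0,"wx":0,"wy":0,"wz":0,"jaw":0},{"x":-16.2,"y":40.6,"z":0,"wx":0,"wy":0,"wz":0,"jaw":0},{"x":-16.2,"y":40.6,"z":0,"wx":0,"wy":0,"wz":0,"jaw":0},{"x":-16.2,"y":40.6,"z":0,"wx":0,"wy":0,"wz":0,"jaw":0},{"x":-16.2,"y":40.6,"z":0,"wx":0,"wy":0,"wz":0,"jaw":0},{"x":-16.2,"y":40.6,"z":0,"wx":0,"wy":0,"wz":0,"jaw":0},{"x":0,"y":0,"z":0,"wx":0,"wy":0,"wz":0,"jaw":0}]'
python3 - <<'E'
import w
from station import *
w.where()
camera("side")
for n in("leaf","leaf_eye"):
    for m in masks_of("side",n):print(n,m["confidence"],m["bbox"])
E
```

```text
clock: 8.6
eef_pos: [665.5, 2.4, 222.6]
eef_rot: [-0.372, -3.119, -0.004]
contact_force: [-0.8, 0.1, -0.2]
gripper_width: 0.005
t 8.6 jig [124.7   8.5 222.6] tooly yaw in jig 1.5795 z [-0.     0.003 -1.   ] F [-0.8  0.1 -0.2] w 0.005
leaf 0.7 [282.7, 183.1, 14.3, 40.3]
leaf_eye 0.58 [284.9, 181.2, 12.9, 41.1]
leaf_eye 0.28 [226.5, 215.0, 14.2, 23.9]
```

```bash

python3 -m crank '[{"x":0,"y":-5,"z":25,"wx":0,"wy":0,"wz":0,"jaw":0},{"x":0,"y":0,"z":27,"wx":0,"wy":0,"wz":0,"jaw":0},{"x":0,"y":0,"z":0,"wx":0,"wy":0,"wz":0,"jaw":0},{"x":10,"y":0,"z":0,"wx":0,"wy":0,"wz":0,"jaw":0},{"x":10,"y":0,"z":0,"wx":0,"wy":0,"wz":0,"jaw":0},{"x":10,"y":0,"z":0,"wx":0,"wy":0,"wz":0,"jaw":0},{"x":10,"y":0,"z":0,"wx":0,"wy":0,"wz":0,"jaw":0}]'
python3 w.py
python3 -m crank '[{"x":10,"y":0,"z":0,"wx":0,"wy":0,"wz":0,"jaw":0},{"x":10,"y":0,"z":0,"wx":0,"wy":0,"wz":0,"jaw":0},{"x":10,"y":0,"z":0,"wx":0,"wy":0,"wz":0,"jaw":0}]';python3 w.py
```

```text
clock: 9.45
eef_pos: [624.1, 0.2, 173.6]
eef_rot: [0.382, 3.116, 0.0]
contact_force: [1.3, -0.2, 0.7]
gripper_width: 0.004
t 9.45 jig [ 85.1  -3.6 173.6] tooly yaw in jig 1.5729 z [ 0.002 -0.    -1.   ] F [ 1.3 -0.2  0.7] w 0.004
clock: 9.75
eef_pos: [594.2, 8.3, 172.0]
eef_rot: [0.381, 3.118, 0.0]
contact_force: [0.7, -0.1, -0.5]
gripper_width: 0.008
t 9.75 jig [ 54.1  -3.1 172. ] tooly yaw in jig 1.5739 z [ 0. -0. -1.] F [ 0.7 -0.1 -0.5] w 0.008
```

```bash

python3 -m crank '[{"x":10,"y":0,"z":0,"wx":0,"wy":0,"wz":0,"jaw":0},{"x":10,"y":0,"z":0,"wx":0,"wy":0,"wz":0,"jaw":0},{"x":10,"y":0,"z":0,"wx":0,"wy":0,"wz":0,"jaw":0},{"x":10,"y":0,"z":0,"wx":0,"wy":0,"wz":0,"jaw":0},{"x":10,"y":0,"z":0,"wx":0,"wy":0,"wz":0,"jaw":0},{"x":0,"y":0,"z":-30,"wx":0,"wy":0,"wz":0,"jaw":0},{"x":0,"y":0,"z":-30,"wx":0,"wy":0,"wz":0,"jaw":0}]'
python3 - <<'E'
import w
from station import *
w.where()
camera("side")
for n in("leaf","leaf_eye"):
    for m in masks_of("side",n):print(n,m["confidence"],m["bbox"])
E
```

```text
clock: 10.45
eef_pos: [544.7, 20.5, 231.1]
eef_rot: [-0.38, -3.115, 0.0]
contact_force: [0.9, -0.4, -0.4]
gripper_width: 0.006
t 10.45 jig [  3.1  -3.3 231.1] tooly yaw in jig 1.5743 z [-0.003  0.    -1.   ] F [ 0.9 -0.4 -0.4] w 0.006
leaf 0.74 [260.0, 192.5, 28.7, 33.4]
leaf_eye 0.82 [259.4, 190.2, 30.6, 34.2]
```

```bash

python3 -m crank '[{"x":11.8,"y":36.8,"z":0,"wx":0,"wy":0,"wz":0,"jaw":0},{"x":11.8,"y":36.8,"z":0,"wx":0,"wy":0,"wz":0,"jaw":0},{"x":11.8,"y":36.8,"z":0,"wx":0,"wy":0,"wz":0,"jaw":0},{"x":11.8,"y":36.8,"z":0,"wx":0,"wy":0,"wz":0,"jaw":0.5},{"x":11.8,"y":36.8,"z":0,"wx":0,"wy":0,"wz":0,"jaw":0.5},{"x":11.8,"y":36.8,"z":0,"wx":0,"wy":0,"wz":0,"jaw":0.5},{"x":11.8,"y":36.8,"z":0,"wx":0,"wy":0,"wz":0,"jaw":0.5},{"x":11.8,"y":36.8,"z":0,"wx":0,"wy":0,"wz":0,"jaw":0.5}]' >/dev/null
python3 -m crank '[{"x":0,"y":0,"z":0,"wx":0,"wy":0,"wz":0.1414,"jaw":0.5},{"x":0,"y":0,"z":0,"wx":0,"wy":0,"wz":0.1414,"jaw":0.5},{"x":0,"y":0,"z":0,"wx":0,"wy":0,"wz":0.1414,"jaw":0.5},{"x":0,"y":0,"z":0,"wx":0,"wy":0,"wz":0.1414,"jaw":0.5},{"x":0,"y":0,"z":0,"wx":0,"wy":0,"wz":0.1414,"jaw":0.5},{"x":0,"y":0,"z":0,"wx":0,"wy":0,"wz":0.1414,"jaw":0.5},{"x":0,"y":0,"z":0,"wx":0,"wy":0,"wz":0.1414,"jaw":0.5}]' >/dev/null
python3 -m crank '[{"x":0,"y":0,"z":0,"wx":0,"wy":0,"wz":0.1414,"jaw":0.5},{"x":0,"y":0,"z":0,"wx":0,"wy":0,"wz":0.1414,"jaw":0.5},{"x":0,"y":0,"z":0,"wx":0,"wy":0,"wz":0.1414,"jaw":0.5},{"x":0,"y":0,"z":0,"wx":0,"wy":0,"wz":0.1414,"jaw":0.5},{"x":0,"y":0,"z":0,"wx":0,"wy":0,"wz":0.1414,"jaw":0.5},{"x":0,"y":0,"z":0,"wx":0,"wy":0,"wz":0.1414,"jaw":0.5},{"x":0,"y":0,"z":0,"wx":0,"wy":0,"wz":0.1414,"jaw":0.5},{"x":0,"y":0,"z":0,"wx":0,"wy":0,"wz":0,"jaw":0.5}]'
python3 - <<'E'
import w,cv2,numpy as np
from station import *
w.where();print(get_obs()["q"])
t=camera("top")[:,:,::-1];s=camera("side")[:,:,::-1]
for n in("leaf","leaf_eye"):
    for m in masks_of("side",n):print(n,m["confidence"],m["bbox"])
f=lambda im,u,v,w,h,k:cv2.resize(im[v:v+h,u:u+w],(w*k,h*k),interpolation=cv2.INTER_CUBIC)
C=np.zeros((560,790,3),np.uint8)
C[:560,:490]=f(t,236,160,70,80,7);C[:280,490:770]=f(t,152,186,40,40,7)
C[280:560,490:790]=f(s,232,180,60,56,5)
cv2.imwrite("pics/c4.png",C)
E
```

```text
clock: 12.9
eef_pos: [524.7, 328.4, 230.1]
eef_rot: [2.817, 1.39, -0.003]
contact_force: [-0.3, 0.1, 0.3]
gripper_width: 0.496
t 12.9 jig [-91.2 290.4 230.1] tooly yaw in jig -0.4078 z [-0.002 -0.001 -1.   ] F [-0.3  0.1  0.3] w 0.496
[ 4.76376065e-01  1.88074925e-01  1.44350147e+00 -1.24011125e-05
  1.51217179e+00  1.13029651e+00]
leaf 0.77 [250.9, 212.1, 38.1, 16.3]
leaf_eye 0.87 [250.3, 208.7, 37.8, 16.2]
```

View pics/c4.png

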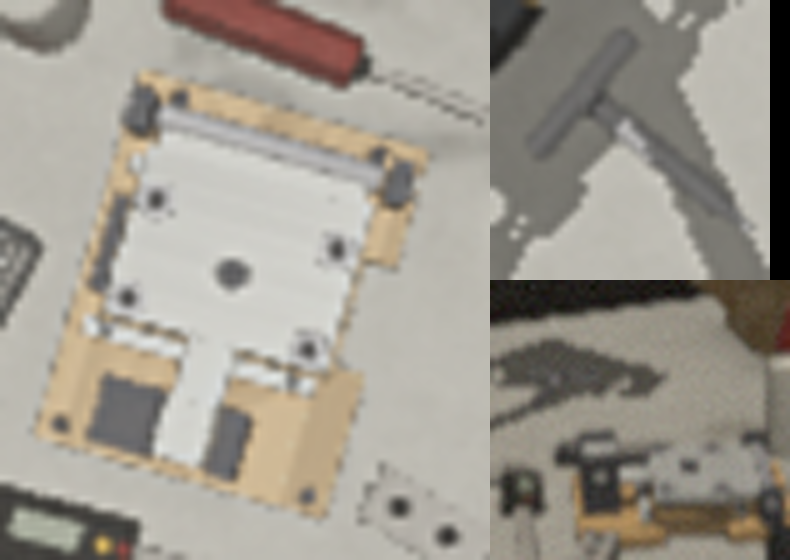

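The leaf is down over the plate, with its eye between the lugs. The pin has not moved. Next I descend and grip it.

```bash

python3 -m crank '[{"x":0,"y":0,"z":45,"wx":0,"wy":0,"wz":0,"jaw":0.5},{"x":0,"y":0,"z":45,"wx":0,"wy":0,"wz":0,"jaw":0.5},{"x":0,"y":0,"z":45,"wx":0,"wy":0,"wz":0,"jaw":0.5},{"x":0,"y":0,"z":45,"wx":0,"wy":0,"wz":0,"jaw":0.5},{"x":0,"y":0,"z":15,"wx":0,"wy":0,"wz":0,"jaw":0.5},{"x":0,"y":0,"z":9,"wx":0,"wy":0,"wz":0,"jaw":0.5},{"x":0,"y":0,"z":0,"wx":0,"wy":0,"wz":0,"jaw":0.5},{"x":0,"y":0,"z":0,"wx":0,"wy":0,"wz":0,"jaw":0.5}]'; python3 w.py
```

```text
clock: 13.9
eef_pos: [527.2, 329.7, 30.3]
eef_rot: [-2.815, -1.394, -0.006]
contact_force: [0.2, 0.1, 0.3]
gripper_width: 0.5
t 13.9 jig [-89.1 292.3  30.3] tooly yaw in jig -0.405 z [ 0.003  0.002 -1.   ] F [0.2 0.1 0.3] w 0.5
```

```bash

python3 -m crank '[{"x":0,"y":0,"z":0,"wx":0,"wy":0,"wz":0,"jaw":0.5}]'; python3 w.py
python3 -m crank '[{"x":0,"y":0,"z":5.5,"wx":0,"wy":0,"wz":0,"jaw":0.5},{"x":0,"y":0,"z":0,"wx":0,"wy":0,"wz":0,"jaw":0.5},{"x":0,"y":0,"z":0,"wx":0,"wy":0,"wz":0,"jaw":0.5}]'; python3 w.py
```

```text
clock: 14.0
eef_pos: [527.3, 329.7, 30.5]
eef_rot: [-2.815, -1.394, -0.007]
contact_force: [0.2, 0.6, 0.5]
gripper_width: 0.503
t 14.0 jig [-89.  292.3  30.5] tooly yaw in jig -0.4052 z [ 0.004  0.002 -1.   ] F [0.2 0.6 0.5] w 0.503
clock: 14.3
eef_pos: [525.6, 328.7, 22.4]
eef_rot: [2.816, 1.394, 0.0]
contact_force: [0.6, 0.6, 0.6]
gripper_width: 0.498
t 14.3 jig [-90.5 291.   22.4] tooly yaw in jig -0.4055 z [ 0.  0. -1.] F [0.6 0.6 0.6] w 0.498
```

```bash

python3 -m crank '[{"x":0,"y":0,"z":-1.5,"wx":0,"wy":0,"wz":0,"jaw":0.5},{"x":0,"y":0,"z":0,"wx":0,"wy":0,"wz":0,"jaw":0.1},{"x":0,"y":0,"z":0,"wx":0,"wy":0,"wz":0,"jaw":0},{"x":0,"y":0,"z":0,"wx":0,"wy":0,"wz":0,"jaw":0},{"x":0,"y":0,"z":0,"wx":0,"wy":0,"wz":0,"jaw":0},{"x":0,"y":0,"z":0,"wx":0,"wy":0,"wz":0,"jaw":0}]' 50; python3 w.py
```

```text
clock: 14.9
eef_pos: [525.4, 328.7, 23.6]
eef_rot: [-2.815, -1.394, 0.0]
contact_force: [0.1, -0.7, 0.8]
gripper_width: 0.123
t 14.9 jig [-90.7 290.9  23.6] tooly yaw in jig -0.4055 z [-0. -0. -1.] F [ 0.1 -0.7  0.8] w 0.123
```

```bash

python3 -m crank '[{"x":0,"y":0,"z":-15,"wx":0,"wy":0,"wz":0,"jaw":0},{"x":0,"y":0,"z":-25,"wx":0,"wy":0,"wz":0,"jaw":0},{"x":0,"y":0,"z":-20,"wx":0,"wy":0,"wz":0,"jaw":0},{"x":0,"y":0,"z":0,"wx":0,"wy":0,"wz":-0.135,"jaw":0},{"x":0,"y":0,"z":0,"wx":0,"wy":0,"wz":-0.135,"jaw":0},{"x":0,"y":0,"z":0,"wx":0,"wy":0,"wz":-0.135,"jaw":0},{"x":0,"y":0,"z":0,"wx":0,"wy":0,"wz":0,"jaw":0}]' 60
python3 -m crank '[{"x":-25,"y":3.5,"z":0,"wx":0,"wy":0,"wz":0,"jaw":0},{"x":-25,"y":3.5,"z":0,"wx":0,"wy":0,"wz":0,"jaw":0},{"x":-25,"y":3.5,"z":0,"wx":0,"wy":0,"wz":0,"jaw":0},{"x":-25,"y":3.5,"z":0,"wx":0,"wy":0,"wz":0,"jaw":0},{"x":-25,"y":3.5,"z":0,"wx":0,"wy":0,"wz":0,"jaw":0},{"x":-15,"y":3,"z":0,"wx":0,"wy":0,"wz":0,"jaw":0},{"x":0,"y":0,"z":0,"wx":0,"wy":0,"wz":0,"jaw":0},{"x":0,"y":0,"z":0,"wx":0,"wy":0,"wz":0,"jaw":0}]'
python3 w.py
```

```text
clock: 15.6
eef_pos: [525.6, 328.8, 84.6]
eef_rot: [2.476, 1.934, 0.001]
contact_force: [0.7, -0.6, -1.5]
gripper_width: 0.113
clock: 16.4
eef_pos: [511.6, 188.2, 84.1]
eef_rot: [-2.48, -1.928, -0.001]
contact_force: [0.9, -0.4, -1.6]
gripper_width: 0.113
t 16.4 jig [-69.9 151.3  84.1] tooly yaw in jig -0.0029 z [ 0.001  0.001 -1.   ] F [ 0.9 -0.4 -1.6] w 0.113
```

```bash

python3 -m crank '[{"x":0,"y":0,"z":12,"wx":0,"wy":0,"wz":0,"jaw":0},{"x":0,"y":0,"z":12.5,"wx":0,"wy":0,"wz":0,"jaw":0},{"x":0,"y":0,"z":0,"wx":0,"wy":0,"wz":0,"jaw":0},{"x":0,"y":0,"z":0,"wx":0,"wy":0,"wz":0,"jaw":0}]'
python3 - <<'E'
import w,cv2,numpy as np
from h import *
w.where()
t=camera("top")[:,:,::-1];s=camera("side")[:,:,::-1]
cv2.imwrite("pics/t5.png",t);cv2.imwrite("pics/s5.png",s)
f=lambda im,u,v,w,h,k:cv2.resize(im[v:v+h,u:u+w],(w*k,h*k),interpolation=cv2.INTER_CUBIC)
C=np.zeros((560,790,3),np.uint8)
C[:,:350]=f(t,200,170,50,80,7);C[:480,350:]=f(s,228,180,55,60,8)[:480]
cv2.imwrite("pics/c5.png",C)
P=[(-70,y,42) for y in (171,75,39)]+[(-85,39,57),(-55,39,57),(-85,13,57)]
p=[542.46,24.48,-.2461]
print(((proj("top",T(P,p))-[200,170])*7+3).round().tolist(),((proj("side",T(P,p))-[228,180])*8+[353.5,3.5]).round().tolist())
E
```

```text
clock: 16.8
eef_pos: [510.2, 188.1, 57.8]
eef_rot: [-2.477, -1.931, 0.004]
contact_force: [0.0, -0.2, -1.0]
gripper_width: 0.108
t 16.8 jig [-71.1 150.9  57.8] tooly yaw in jig -0.0 z [-0.002 -0.001 -1.   ] F [ 0.  -0.2 -1. ] w 0.108
[[54.0, 255.0], [271.0, 315.0], [353.0, 337.0], [339.0, 371.0], [359.0, 302.0], [399.0, 388.0]] [[541.0, 175.0], [552.0, 242.0], [557.0, 268.0], [525.0, 242.0], [586.0, 239.0], [528.0, 261.0]]
```

View pics/c5.png

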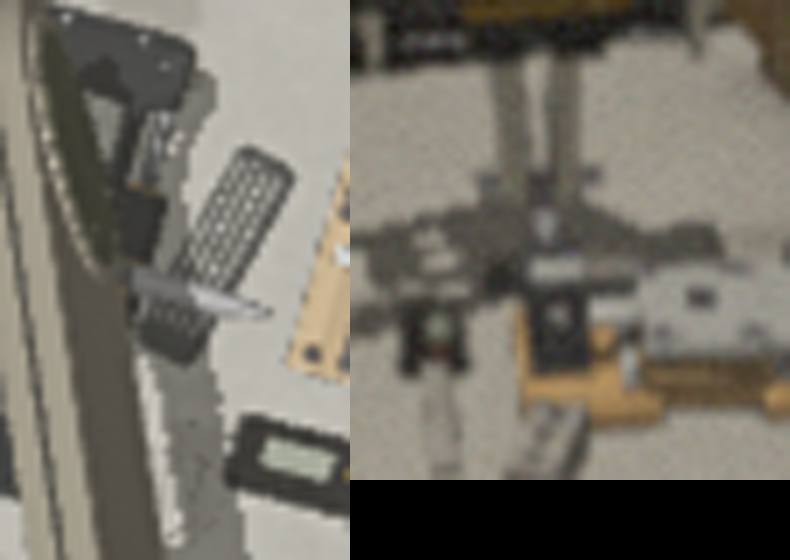

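```bash
python3 - <<'E'
import cv2,numpy as np
from h import *
p=[542.46,24.48,-.2461]
def draw(im,c,u,v,w,h,k):
    o=cv2.resize(im[v:v+h,u:u+w],(w*k,h*k),interpolation=cv2.INTER_CUBIC)
    def ln(P,col):
        q=((proj(c,T(P,p))-[u,v]+.5)*k).round().astype(int);cv2.polylines(o,[q.reshape(-1,1,2)],False,col,1)
    for a,b in((13,39),(-25,-13)):
        for y in(a,b):ln([(-85,y,12),(-85,y,57),(-55,y,57),(-55,y,12)],(0,255,0))
    ln([(-90,-66,12),(-90,66,12)],(255,0,255));ln([(-90,-66,12),(-24,-66,12)],(255,0,255))
    ln([(-71,171,40),(-71,75,40)],(0,0,255));return o
t=cv2.imread("pics/t5.png");s=cv2.imread("pics/s5.png")
C=np.zeros((600,800,3),np.uint8)
C[:,:380]=draw(s,"side",238,195,38,60,10);C[:,390:800]=draw(t,"top",214,190,41,60,10)
cv2.imwrite("pics/c6.png",C)
E
```

```text
(no output)
```

View pics/c6.png

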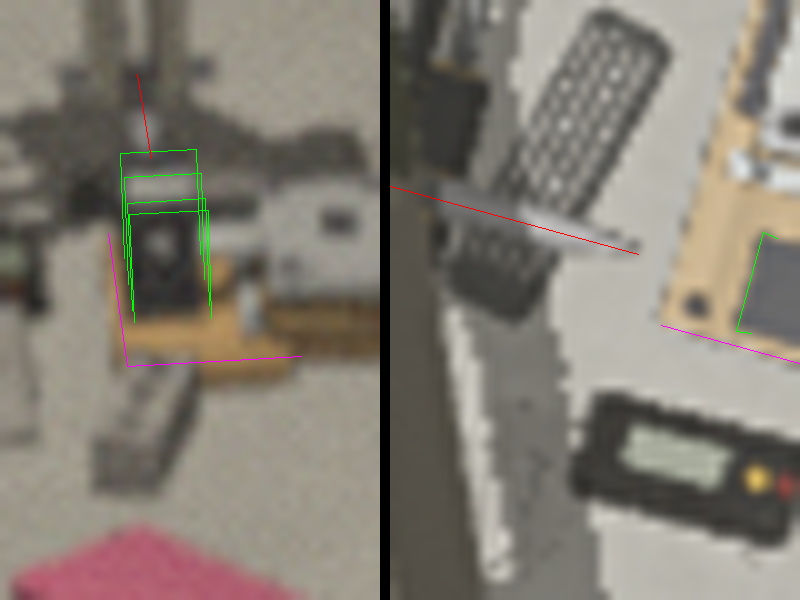

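```bash

python3 -m crank '[{"x":0,"y":0.6,"z":-1.8,"wx":0,"wy":0,"wz":0,"jaw":0},{"x":-10,"y":0,"z":0,"wx":0,"wy":0,"wz":0,"jaw":0},{"x":-10,"y":0,"z":0,"wx":0,"wy":0,"wz":0,"jaw":0},{"x":-8,"y":0,"z":0,"wx":0,"wy":0,"wz":0,"jaw":0},{"x":0,"y":0,"z":0,"wx":0,"wy":0,"wz":0,"jaw":0},{"x":0,"y":0,"z":0,"wx":0,"wy":0,"wz":0,"jaw":0}]';python3 w.py
python3 -m crank '[{"x":-4,"y":0,"z":0,"wx":0,"wy":0,"wz":0,"jaw":0},{"x":-4,"y":0,"z":0,"wx":0,"wy":0,"wz":0,"jaw":0},{"x":-3,"y":0,"z":0,"wx":0,"wy":0,"wz":0,"jaw":0},{"x":0,"y":0,"z":0,"wx":0,"wy":0,"wz":0,"jaw":0}]';python3 w.py
```

```text
clock: 17.5
eef_pos: [505.0, 160.2, 61.1]
eef_rot: [2.479, 1.93, 0.001]
contact_force: [-0.3, -0.4, -1.4]
gripper_width: 0.109
t 17.5 jig [-69.4 122.5  61.1] tooly yaw in jig -0.0015 z [ 0.  0. -1.] F [-0.3 -0.4 -1.4] w 0.109
clock: 17.9
eef_pos: [502.1, 149.6, 60.9]
eef_rot: [2.478, 1.931, -0.0]
contact_force: [-0.2, -0.2, -2.8]
gripper_width: 0.112
t 17.9 jig [-69.6 111.6  60.9] tooly yaw in jig -0.0007 z [-0. -0. -1.] F [-0.2 -0.2 -2.8] w 0.112
```

```bash

python3 -m crank '[{"x":0,"y":0,"z":1,"wx":0,"wy":0,"wz":0,"jaw":0},{"x":-3,"y":0,"z":0,"wx":0,"wy":0,"wz":0,"jaw":0},{"x":-3,"y":0,"z":0,"wx":0,"wy":0,"wz":0,"jaw":0},{"x":0,"y":0,"z":0,"wx":0,"wy":0,"wz":0,"jaw":0}]';python3 w.py
python3 -m crank '[{"x":-3,"y":0,"z":0,"wx":0,"wy":0,"wz":0,"jaw":0},{"x":-3,"y":0,"z":0,"wx":0,"wy":0,"wz":0,"jaw":0},{"x":0,"y":0,"z":0,"wx":0,"wy":0,"wz":0,"jaw":0}]';python3 w.py
```

```text
clock: 18.3
eef_pos: [500.7, 143.8, 59.8]
eef_rot: [2.478, 1.931, -0.0]
contact_force: [-0.8, -0.1, -1.8]
gripper_width: 0.113
t 18.3 jig [-69.6 105.5  59.8] tooly yaw in jig -0.0007 z [-0. -0. -1.] F [-0.8 -0.1 -1.8] w 0.113
clock: 18.6
eef_pos: [499.2, 137.9, 59.9]
eef_rot: [2.478, 1.931, -0.0]
contact_force: [-0.3, 0.5, -1.9]
gripper_width: 0.111
t 18.6 jig [-69.6  99.5  59.9] tooly yaw in jig -0.0008 z [-0. -0. -1.] F [-0.3  0.5 -1.9] w 0.111
```

```bash

python3 -m crank '[{"x":-3,"y":0,"z":0,"wx":0,"wy":0,"wz":0,"jaw":0},{"x":-3,"y":0,"z":0,"wx":0,"wy":0,"wz":0,"jaw":0},{"x":-2,"y":0,"z":0,"wx":0,"wy":0,"wz":0,"jaw":0},{"x":0,"y":0,"z":0,"wx":0,"wy":0,"wz":0,"jaw":0}]' >/dev/null;python3 w.py
python3 -m crank '[{"x":-3,"y":0,"z":0,"wx":0,"wy":0,"wz":0,"jaw":0},{"x":-3,"y":0,"z":0,"wx":0,"wy":0,"wz":0,"jaw":0},{"x":0,"y":0,"z":0,"wx":0,"wy":0,"wz":0,"jaw":0}]'>/dev/null;python3 w.py
python3 -m crank '[{"x":-3,"y":0,"z":0,"wx":0,"wy":0,"wz":0,"jaw":0},{"x":-3,"y":0,"z":0,"wx":0,"wy":0,"wz":0,"jaw":0},{"x":0,"y":0,"z":0,"wx":0,"wy":0,"wz":0,"jaw":0}]'>/dev/null;python3 w.py
```

```text
t 19.0 jig [-69.8  91.6  59.7] tooly yaw in jig -0.0008 z [-0.001 -0.    -1.   ] F [-0.6 -0.1 -1.6] w 0.112
t 19.3 jig [-69.9  85.4  59.7] tooly yaw in jig -0.0007 z [-0.001 -0.    -1.   ] F [-2.5  0.3 -1.8] w 0.114
t 19.6 jig [-69.9  79.4  59.7] tooly yaw in jig -0.0007 z [-0.001 -0.    -1.   ] F [-4.5  0.8 -1.3] w 0.113
```

```bash

python3 -m crank '[{"x":0,"y":-1,"z":0,"wx":0,"wy":0,"wz":0,"jaw":0},{"x":0,"y":0,"z":0,"wx":0,"wy":0,"wz":0,"jaw":0}]' >/dev/null;python3 w.py
python3 -m crank '[{"x":-3,"y":0,"z":0,"wx":0,"wy":0,"wz":0,"jaw":0},{"x":-3,"y":0,"z":0,"wx":0,"wy":0,"wz":0,"jaw":0},{"x":0,"y":0,"z":0,"wx":0,"wy":0,"wz":0,"jaw":0}]'>/dev/null;python3 w.py
```

```text
t 19.8 jig [-70.3  79.9  60.1] tooly yaw in jig -0.0005 z [ 0.001 -0.    -1.   ] F [-2.2  1.  -1.4] w 0.112
t 20.1 jig [-70.4  73.5  60. ] tooly yaw in jig -0.0007 z [ 0. -0. -1.] F [-1.3  0.3 -1.6] w 0.112
```

```bash

python3 -m crank '[{"x":-3,"y":-0.3,"z":0,"wx":0,"wy":0,"wz":0,"jaw":0},{"x":-3,"y":0,"z":0,"wx":0,"wy":0,"wz":0,"jaw":0},{"x":0,"y":0,"z":0,"wx":0,"wy":0,"wz":0,"jaw":0}]'>/dev/null;python3 w.py
python3 -m crank '[{"x":-3,"y":0,"z":0,"wx":0,"wy":0,"wz":0,"jaw":0},{"x":-3,"y":0,"z":0,"wx":0,"wy":0,"wz":0,"jaw":0},{"x":0,"y":0,"z":0,"wx":0,"wy":0,"wz":0,"jaw":0}]'>/dev/null;python3 w.py
python3 -m crank '[{"x":-3,"y":0,"z":0,"wx":0,"wy":0,"wz":0,"jaw":0},{"x":-3,"y":0,"z":0,"wx":0,"wy":0,"wz":0,"jaw":0},{"x":0,"y":0,"z":0,"wx":0,"wy":0,"wz":0,"jaw":0}]'>/dev/null;python3 w.py
```

```text
t 20.4 jig [-70.7  67.5  60. ] tooly yaw in jig -0.0007 z [ 0. -0. -1.] F [-1.  1. -1.] w 0.114
t 20.7 jig [-70.8  61.5  60. ] tooly yaw in jig -0.0007 z [-0. -0. -1.] F [-0.9 -0.3 -1. ] w 0.113
t 21.0 jig [-70.8  55.5  59.9] tooly yaw in jig -0.0007 z [-0. -0. -1.] F [-1.1  0.4 -0.8] w 0.107
```

```bash

python3 -m crank '[{"x":-2.5,"y":0,"z":0,"wx":0,"wy":0,"wz":0,"jaw":0},{"x":-2,"y":0,"z":0,"wx":0,"wy":0,"wz":0,"jaw":0},{"x":0,"y":0,"z":0,"wx":0,"wy":0,"wz":0,"jaw":0}]'>/dev/null;python3 w.py
python3 -m crank '[{"x":0,"y":0,"z":0,"wx":0,"wy":0,"wz":0,"jaw":0.25},{"x":0,"y":0,"z":0,"wx":0,"wy":0,"wz":0,"jaw":0.3},{"x":0,"y":0,"z":0,"wx":0,"wy":0,"wz":0,"jaw":0.3},{"x":0,"y":0,"z":-20,"wx":0,"wy":0,"wz":0,"jaw":0.3},{"x":0,"y":0,"z":-30,"wx":0,"wy":0,"wz":0,"jaw":0.3},{"x":25,"y":0,"z":0,"wx":0,"wy":0,"wz":0,"jaw":0},{"x":35,"y":0,"z":0,"wx":0,"wy":0,"wz":0,"jaw":0},{"x":0,"y":0,"z":0,"wx":0,"wy":0,"wz":0,"jaw":0}]';
python3 - <<'E'
import cv2,numpy as np,w
from h import *
w.where()
p=[542.46,24.48,-.2461]
t=camera("top")[:,:,::-1];s=camera("side")[:,:,::-1]
def z(im,c,u,v,W,H,k):
    o=cv2.resize(im[v:v+H,u:u+W],(W*k,H*k),interpolation=cv2.INTER_CUBIC)
    for q in((proj(c,T([(-70,71,42),(-70,-25,42),(-37,71,42),(-103,71,42)],p))-[u,v]+.5)*k).astype(int):cv2.circle(o,tuple(map(int,q)),3,(0,0,255),1)
    return o
C=np.zeros((600,800,3),np.uint8)
C[:,:380]=z(s,"side",238,195,38,60,10);C[:,390:800]=z(t,"top",220,190,41,60,10)
cv2.imwrite("pics/c7.png",C)
E
```

```text
t 21.3 jig [-70.9  51.1  59.9] tooly yaw in jig -0.0007 z [-0. -0. -1.] F [-0.7 -0.2 -1.6] w 0.112
clock: 22.1
eef_pos: [501.9, 152.8, 110.8]
eef_rot: [2.476, 1.934, 0.004]
contact_force: [-1.0, -0.3, 0.4]
gripper_width: 0.094
t 22.1 jig [-70.6 114.5 110.8] tooly yaw in jig 0.0016 z [ 0.002  0.002 -1.   ] F [-1.  -0.3  0.4] w 0.094
```

View pics/c7.png

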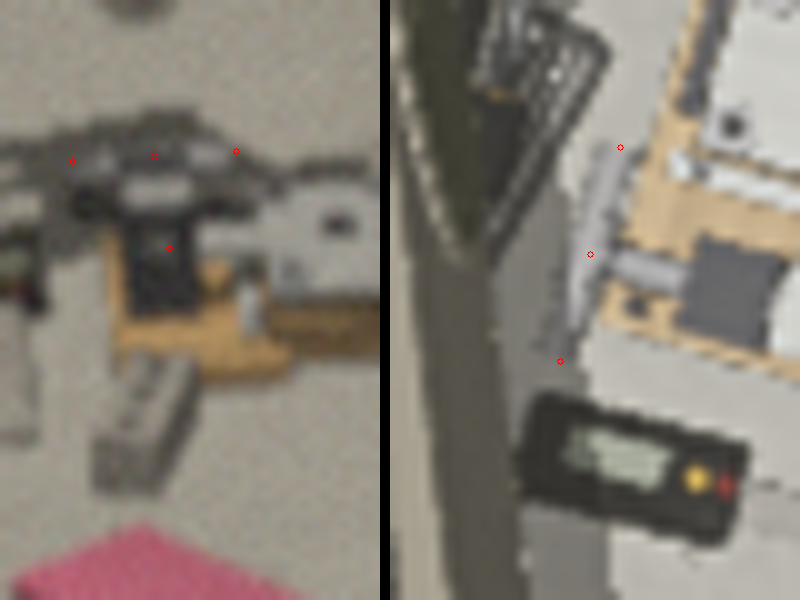

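The pin is through the lugs. Its crossbar is at (590,255) in the top crop, level, with about 26 mm still to go. I'll push it with closed fingers.

```bash

python3 -m crank '[{"x":0,"y":0,"z":20,"wx":0,"wy":0,"wz":0,"jaw":0},{"x":0,"y":0,"z":20,"wx":0,"wy":0,"wz":0,"jaw":0},{"x":0,"y":0,"z":16,"wx":0,"wy":0,"wz":0,"jaw":0},{"x":0,"y":0,"z":0,"wx":0,"wy":0,"wz":0,"jaw":0},{"x":-8,"y":0,"z":0,"wx":0,"wy":0,"wz":0,"jaw":0},{"x":-8,"y":0,"z":0,"wx":0,"wy":0,"wz":0,"jaw":0},{"x":-4,"y":0,"z":0,"wx":0,"wy":0,"wz":0,"jaw":0},{"x":0,"y":0,"z":0,"wx":0,"wy":0,"wz":0,"jaw":0}]' 40;python3 w.py
python3 -m crank '[{"x":-3,"y":0,"z":0,"wx":0,"wy":0,"wz":0,"jaw":0},{"x":-3,"y":0,"z":0,"wx":0,"wy":0,"wz":0,"jaw":0},{"x":-3,"y":0,"z":0,"wx":0,"wy":0,"wz":0,"jaw":0},{"x":0,"y":0,"z":0,"wx":0,"wy":0,"wz":0,"jaw":0}]'>/dev/null;python3 w.py
python3 -m crank '[{"x":-3,"y":0,"z":0,"wx":0,"wy":0,"wz":0,"jaw":0},{"x":-3,"y":0,"z":0,"wx":0,"wy":0,"wz":0,"jaw":0},{"x":-3,"y":0,"z":0,"wx":0,"wy":0,"wz":0,"jaw":0},{"x":0,"y":0,"z":0,"wx":0,"wy":0,"wz":0,"jaw":0}]'>/dev/null;python3 w.py
```

```text
clock: 23.0
eef_pos: [496.4, 129.6, 54.8]
eef_rot: [2.478, 1.93, 0.002]
contact_force: [0.2, 0.8, -0.3]
gripper_width: 0.008
t 23.0 jig [-70.3  90.8  54.8] tooly yaw in jig -0.0016 z [ 0.001  0.    -1.   ] F [ 0.2  0.8 -0.3] w 0.008
t 23.4 jig [-70.9  82.1  53.9] tooly yaw in jig -0.0005 z [-0. -0. -1.] F [-0.2 -0.6  0.5] w 0.005
t 23.8 jig [-71.   72.8  53.8] tooly yaw in jig -0.0008 z [-0. -0. -1.] F [1.  0.1 0.3] w 0.003
```

```bash

python3 -m crank '[{"x":-3,"y":0,"z":0,"wx":0,"wy":0,"wz":0,"jaw":0},{"x":-3,"y":0,"z":0,"wx":0,"wy":0,"wz":0,"jaw":0},{"x":0,"y":0,"z":0,"wx":0,"wy":0,"wz":0,"jaw":0}]'>/dev/null;python3 w.py
python3 -m crank '[{"x":-2,"y":0,"z":0,"wx":0,"wy":0,"wz":0,"jaw":0},{"x":-2,"y":0,"z":0,"wx":0,"wy":0,"wz":0,"jaw":0},{"x":0,"y":0,"z":0,"wx":0,"wy":0,"wz":0,"jaw":0}]'>/dev/null;python3 w.py
python3 -m crank '[{"x":-1,"y":0,"z":0,"wx":0,"wy":0,"wz":0,"jaw":0},{"x":-1,"y":0,"z":0,"wx":0,"wy":0,"wz":0,"jaw":0},{"x":0,"y":0,"z":0,"wx":0,"wy":0,"wz":0,"jaw":0}]'>/dev/null;python3 w.py
```

```text
t 24.1 jig [-71.   66.9  53.8] tooly yaw in jig -0.0007 z [-0. -0. -1.] F [-0.1 -0.3 -0.2] w 0.005
t 24.4 jig [-70.9  63.1  53.9] tooly yaw in jig -0.0006 z [-0. -0. -1.] F [-0.5  0.7 -0.3] w 0.01
t 24.7 jig [-70.9  61.6  54. ] tooly yaw in jig -0.0006 z [ 0.  0. -1.] F [0.2 1.7 0. ] w 0.003
```

```bash

python3 -m crank '[{"x":-1,"y":0,"z":0,"wx":0,"wy":0,"wz":0,"jaw":0},{"x":0,"y":0,"z":0,"wx":0,"wy":0,"wz":0,"jaw":0}]'>/dev/null;python3 w.py
python3 -m crank '[{"x":-1,"y":0,"z":0,"wx":0,"wy":0,"wz":0,"jaw":0},{"x":0,"y":0,"z":0,"wx":0,"wy":0,"wz":0,"jaw":0}]'>/dev/null;python3 w.py
python3 -m crank '[{"x":-1,"y":0,"z":0,"wx":0,"wy":0,"wz":0,"jaw":0},{"x":0,"y":0,"z":0,"wx":0,"wy":0,"wz":0,"jaw":0}]'>/dev/null;python3 w.py
```

```text
t 24.9 jig [-70.9  61.3  54. ] tooly yaw in jig -0.0005 z [ 0.001  0.002 -1.   ] F [ 1.5  5.3 -1.6] w 0.005
t 25.1 jig [-70.9  61.2  54.1] tooly yaw in jig -0.0005 z [ 0.001  0.003 -1.   ] F [ 1.8 10.  -1.4] w 0.006
t 25.3 jig [-70.9  61.   54.2] tooly yaw in jig -0.0004 z [ 0.002  0.004 -1.   ] F [ 3.5 14.3 -2.7] w 0.006
```

Hard contact: 14 N with no further travel. I'll back off, move clear and check.

```bash

python3 -m crank '[{"x":15,"y":0,"z":0,"wx":0,"wy":0,"wz":0,"jaw":0},{"x":20,"y":0,"z":-10,"wx":0,"wy":0,"wz":0,"jaw":0},{"x":10,"y":0,"z":-40,"wx":0,"wy":0,"wz":0,"jaw":0},{"x":20,"y":0,"z":-40,"wx":0,"wy":0,"wz":0,"jaw":0},{"x":40,"y":0,"z":-20,"wx":0,"wy":0,"wz":0,"jaw":0},{"x":45,"y":0,"z":0,"wx":0,"wy":0,"wz":0,"jaw":0},{"x":45,"y":0,"z":0,"wx":0,"wy":0,"wz":0,"jaw":0},{"x":0,"y":0,"z":0,"wx":0,"wy":0,"wz":0,"jaw":0}]';
python3 - <<'E'
import cv2,numpy as np,w
from h import *
w.where()
p=[542.46,24.48,-.2461]
t=camera("top")[:,:,::-1];s=camera("side")[:,:,::-1]
def z(im,c,u,v,W,H,k):
    o=cv2.resize(im[v:v+H,u:u+W],(W*k,H*k),interpolation=cv2.INTER_CUBIC)
    for q in((proj(c,T([(-70,-51,42),(-37,45,42),(-103,45,42)],p))-[u,v]+.5)*k).astype(int):cv2.circle(o,tuple(map(int,q)),3,(0,0,255),1)
    return o
C=np.zeros((600,800,3),np.uint8)
C[:,:320]=z(s,"side",238,185,32,60,10);C[:595,330:800]=z(t,"top",233,155,67,85,7)[:,:470]
cv2.imwrite("pics/c8.png",C)
E
```

```text
clock: 26.1
eef_pos: [535.6, 292.3, 163.4]
eef_rot: [-2.474, -1.935, -0.001]
contact_force: [-0.8, -0.7, 0.2]
gripper_width: 0.006
t 26.1 jig [-71.9 258.1 163.4] tooly yaw in jig 0.0031 z [-0.     0.001 -1.   ] F [-0.8 -0.7  0.2] w 0.006Traceback (most recent call last):
  File "<stdin>", line 11, in <module>
ValueError: could not broadcast input array from shape (595,469,3) into shape (595,470,3)
```

```bash

python3 - <<'E'
import cv2,numpy as np,w
from h import *
p=[542.46,24.48,-.2461]
t=camera("top")[:,:,::-1];s=camera("side")[:,:,::-1]
def z(im,c,u,v,W,H,k):
    o=cv2.resize(im[v:v+H,u:u+W],(W*k,H*k),interpolation=cv2.INTER_CUBIC)
    for q in((proj(c,T([(-70,-51,42),(-37,45,42),(-103,45,42)],p))-[u,v]+.5)*k).astype(int):cv2.circle(o,tuple(map(int,q)),3,(0,0,255),1)
    return o
C=np.zeros((600,800,3),np.uint8)
C[:,:320]=z(s,"side",238,185,32,60,10);C[:595,330:799]=z(t,"top",233,155,67,85,7)
cv2.imwrite("pics/c8.png",C)
E
```

```text
(no output)
```

View pics/c8.png

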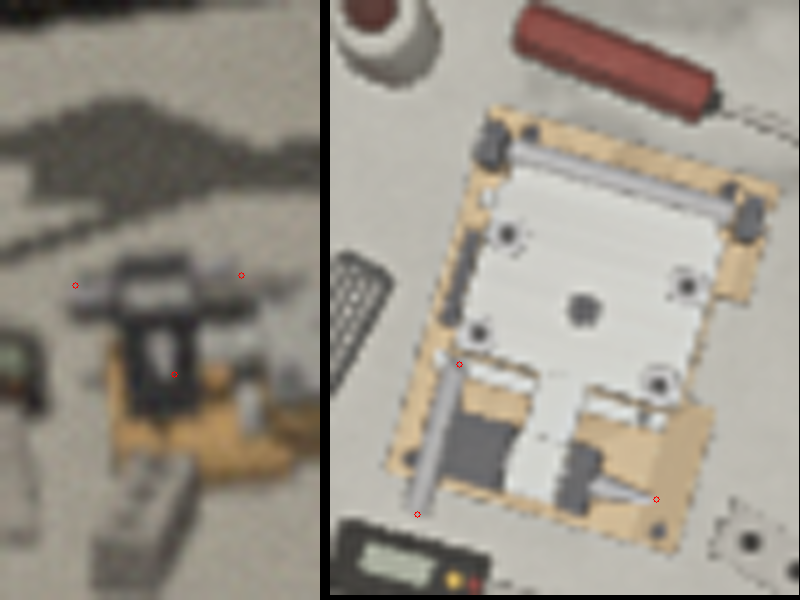

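```bash
python3 -c "
from station import *
print(job_done(),get_obs()['clock'])"
```

```text
the job is handed in; nothing more can be done
the job is handed in; nothing more can be done
```

The plate is home against the end stop, the leaf is down over it, and the long slim silver pin locks it. I handed the job in at about 26 s of the 72 s.

- **Plate:** I pushed its right-hand end through the thumb notch until the force rose to about 8 N with no more travel. The picture before I closed the leaf showed it lying along the stop. The closed leaf hides most of it now, so I could not check it again after that.
- **Leaf:** I tipped it forward from behind and it fell shut with its eye between the lugs.
- **Pin:** I gripped it by the shaft, turned it, and fed it from the left through the first lug, the eye and the second lug. I then pushed the crossbar with closed fingers until it stopped hard at about 14 N.
- **Last check:** The final top view shows the crossbar against the left lug and the nose past the right lug, within about 2 mm of the home position. The arm is well clear of everything.

**Small disagreements:** while I lined the pin up, the two cameras differed by about 2 mm sideways. A sideways force of 4.5 N partway in went away after a 1 mm correction. The pin met almost no resistance along its length until it stopped.

I touched nothing else on the bench on purpose, and the neighbouring items in view looked unmoved. I did not re-measure the ones farther away.

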